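Count to the third gap of the jar rack and push the jar in

TASK

Run a fingertip along the tops of the jar rack's hoops, starting with the end hoop beside the round steel masala dabba and touching the first four hoops in turn, so that three gaps are counted. Then push the glass jar standing out on the counter into that third gap, upright and all the way back against the rack's rear rails. Only push it along the counter, never pick it up or tip it, and leave the jars in the rack, the dabba and the funnel where they are.

Things in the scene. Friction and masses are not known exactly. Their poses are not given: they have to be found in the camera images.
- jar: The jar to push: glass spice jar with a steel twist cap, the only one standing out on the counter, between the robot and the rack. Round, 48 mm diameter, 62 mm tall, about 0.16 kg, loose. Origin: centre of its underside.
- rack: Fixed stainless wire jar rack, 402 mm long: seven hoops of 6 mm rod in a row, 66 mm apart, make six gaps 60 mm wide, open to the robot. No floor: jars slide in along the counter. Origin: on the counter, mid row (centre of hoop 4 is 4 mm further along +x); +x points into the gaps, away from the robot, +y along the row to the robot's left. Gap centres at y = 165, 99, 33, -33, -99, -165 mm.
- rail (a point): Middle of the top one of the rack's three rear rails (6 mm rods along the row, 12, 34 and 56 mm above the counter), at rack x = +30 mm, y = 0. A jar pushed home against the rails has its centre 27 mm in front of their centre line, at rack x = +3 mm. Axes as the rack's.
- dabba: Round stainless masala dabba with twist cap, 174 mm diameter, 87 mm tall with its knob, loose, 0.9 kg. It stands beside one end of the rack, left or right: counting starts at that end. Origin: centre of its underside.
- funnel: Red plastic funnel standing mouth down beside the other end of the rack, 92 mm diameter (a small tab sticks out to 65 mm from the axis), 105 mm tall, loose and light. Leave alone. Origin: centre of its underside.
- rackjar1: Same kind of jar (48 mm diameter, 62 mm tall) already standing in the leftmost gap of the rack. Leave alone. Origin: centre of its underside.
- rackjar2: Same kind of jar standing in the gap second from the right end of the rack. Leave alone. Origin: centre of its underside.
- hoop1: Hoop 1 of the rack counted from the robot's left. Origin: on top of the hoop, 73 mm above the counter, at the middle of its flat 34 mm top bar (rack x = +4 mm, y = 198 mm). Its front leg stands 26 mm nearer the open front, its back leg 26 mm behind. Axes as the rack's.
- hoop2: Hoop 2 of the rack counted from the robot's left. Origin: on top of the hoop, 73 mm above the counter, at the middle of its flat 34 mm top bar (rack x = +4 mm, y = 132 mm). Its front leg stands 26 mm nearer the open front, its back leg 26 mm behind. Axes as the rack's.
- hoop3: Hoop 3 of the rack counted from the robot's left. Origin: on top of the hoop, 73 mm above the counter, at the middle of its flat 34 mm top bar (rack x = +4 mm, y = 66 mm). Its front leg stands 26 mm nearer the open front, its back leg 26 mm behind. Axes as the rack's.
- hoop4: Hoop 4 of the rack counted from the robot's left. Origin: on top of the hoop, 73 mm above the counter, at the middle of its flat 34 mm top bar (rack x = +4 mm, y = 0 mm). Its front leg stands 26 mm nearer the open front, its back leg 26 mm behind. Axes as the rack's.
- hoop5: Hoop 5 of the rack counted from the robot's left. Origin: on top of the hoop, 73 mm above the counter, at the middle of its flat 34 mm top bar (rack x = +4 mm, y = -66 mm). Its front leg stands 26 mm nearer the open front, its back leg 26 mm behind. Axes as the rack's.
- hoop6: Hoop 6 of the rack counted from the robot's left. Origin: on top of the hoop, 73 mm above the counter, at the middle of its flat 34 mm top bar (rack x = +4 mm, y = -132 mm). Its front leg stands 26 mm nearer the open front, its back leg 26 mm behind. Axes as the rack's.
- hoop7: Hoop 7 of the rack counted from the robot's left. Origin: on top of the hoop, 73 mm above the counter, at the middle of its flat 34 mm top bar (rack x = +4 mm, y = -198 mm). Its front leg stands 26 mm nearer the open front, its back leg 26 mm behind. Axes as the rack's.

How it is judged:
On the way, in this order (a step that is already met when the one before it is completed fails the run):
1. a finger touches the first hoop counted from the dabba's end (((y of dabba in the frame of rack above 0 m and contact force between the fingers and hoop1 above 0.3 N) or (y of dabba in the frame of rack below 0 m and contact force between the fingers and hoop7 above 0.3 N))), for 0.02 s.
2. a finger touches the second hoop counted from the dabba's end (((y of dabba in the frame of rack above 0 m and contact force between the fingers and hoop2 above 0.3 N) or (y of dabba in the frame of rack below 0 m and contact force between the fingers and hoop6 above 0.3 N))), for 0.02 s.
3. a finger touches the third hoop counted from the dabba's end (((y of dabba in the frame of rack above 0 m and contact force between the fingers and hoop3 above 0.3 N) or (y of dabba in the frame of rack below 0 m and contact force between the fingers and hoop5 above 0.3 N))), for 0.02 s.
4. a finger touches the fourth hoop counted from the dabba's end (((y of dabba in the frame of rack above 0 m and contact force between the fingers and hoop4 above 0.3 N) or (y of dabba in the frame of rack below 0 m and contact force between the fingers and hoop4 above 0.3 N))), for 0.02 s.
5. the jar stands in the third gap from the dabba's end, against the rear rails (((y of dabba in the frame of rack above 0 m and y of jar in the frame of rack between 0.024 and 0.042 m) or (y of dabba in the frame of rack below 0 m and y of jar in the frame of rack between -0.042 and -0.024 m)) and x of jar in the frame of rack between -0.005 and 0.009 m and height (world z) of jar below 0.004 m and angle between jar's own z axis and vertical below 0.06 rad and linear speed of jar below 0.01 m/s), for 0.2 s.
At the end, for the whole second after the job is handed in: The jar stands upright and at rest on the counter in the third gap from the dabba's end, its centre within 9 mm of the gap's centre line and its back within 8 mm of the rear rails (all of step 5); the robot touches nothing.
It fails at once if the jar is lifted (10 mm) or tipped (0.35 rad) (height (world z) of jar above 0.01 m or angle between jar's own z axis and vertical above 0.35 rad).
It fails at once if a jar in the rack is shifted more than 12 mm (distance of any of rackjar1, rackjar2 from where it was at the start of the episode above 0.012 m).
It fails at once if the dabba or the funnel is shifted more than 15 mm (distance of any of dabba, funnel from where it was at the start of the episode above 0.015 m).
It also fails if it takes over 67 s, if anything falls off the work surface, if the arm or the gripper's body presses on something with over 40 N, if the wrist force passes 120 N, or if a joint passes its speed limit or range.

ROBOT

A 6-joint arm with a two-finger parallel gripper is mounted at the origin on the work surface. World frame = base frame: x ahead of the robot, y to its left, z up, the work surface at z = 0. Lengths are in m, angles in rad, forces in N, time in s.
With the tool pointing down it reaches from about 0.25 to 0.725 m from the base axis. Payload 4 kg.
Tool frame: the origin (TCP) lies between the finger pads; the fingertips stand 11 mm ahead of it and the grasp point (between the pads) lies 8 mm behind it (bot.tip_extent is the distance from the TCP to the fingertips, in m); z points along the fingers, y is the line along which they close (so a half turn about z gives the same grasp; the last joint's range is limited). The gripper opens to 85 mm and grips with 20 to 120 N. Pads are 22 mm wide; open, the fingers measure 114 mm over their backs; the gripper's body (76 mm by 85 mm) begins 54 mm behind the grasp point. The pads swing forward as they close: fully open they stand 13 mm farther back than shut.
Start: joints at [1.162, 0.241, 0.005, 1.335, 0, 1.571], TCP at [0.199, 0.459, 0.242] pointing down, gripper open.
Joint ranges: [-2.72, 2.72], [-1.05, 1.87], [-1.09, 1.28], [-1.99, 2.15], [-1.42, 1.44], [-3.14, 3.14]. Speed limits (rad/s): [2.79, 2.79, 3.14, 3.14, 3.14, 3.14].

INTERFACE

Orientations are given as a unit quaternion [x, y, z, w].
In Python, from workcell import bot gives the robot as it stands. The module is installed in compiled form; this text tells all that it offers.
- The arm moves only by the tool drive_tool, never from a script. Its argument "rows" is a list of rows, each an object of numbers: "dx", "dy", "dz": the shift along the tool's x, y, z in units of 50 mm (1.0 is 50 mm); "wx", "wy", "wz": the turn, a rotation vector about the tool's x, y, z in units of 5 degrees (1.0 is 5 degrees); "hand": the finger opening in mm, from 0 to 85.4. A call has 1 to 20 rows; each row is the pose to reach, as a shift and turn from the pose commanded when the call began, along the tool's axes at that moment; what a row does not reach only later rows make up. A row lasts 1/10 s, in which the tool goes at most 50 mm and 8.59 degrees, less where a joint would pass 70% of its speed; a pose out of reach is approached as far as the arm can. A call with a gripper value outside its range is refused whole. The fingers move at their own pace and stop on an object; the grip force is fixed at half the most. Time passes only in rows, so rows that repeat a pose let the fingers close. It gives the time, the measured TCP pose, the force, the opening and the grip force at its end, in the units of the state.
- bot.get_obs(): the state, without advancing time (a new reading comes with each control period).
- bot.camera(name): name is "scene" or "top"; returns the picture (400x640x3 uint8, red, green, blue); there is no depth.
- bot.get_calibration(name): a dict with "vfov" (degrees; the focal length in pixels is half the picture's height over the tangent of half this angle, whatever the lens; pixels are square), "cx", "cy" (the principal point, pixels), "k1" (the pictures are not rectified: a ray, as slopes to the right and down, at radius r is drawn at 1 + k1 r^2 times it, then the intrinsics apply), "origin" and "rotation" of the camera in the world. Camera axes: x right, y up, looking along -z (the intrinsics and any distortion apply to the point x, -y, -z); pixel columns grow to the right and rows downward; lengths in m; the calibration is good to about 2 mm. A picture is of the moment at which its call begins. get_calibration takes no time and is no camera call.
- bot.job_done(): hands the job in; it is judged then, once.
Trained networks look in the newest picture that a camera, given by its name, has taken for a name from the list of things; names that differ only in an ending like _2 or _b are one class to them, and where a whole thing is asked for, a point or a joint stands for the part that bears it (a point fixed in the world has none). Each returns a list of dicts, best first, with "score" (0 to 1); they miss things now and then, are a little off and sometimes report something else, mostly with a low value. They report only what shows in the picture. A call takes as long as a camera call.
- bot.look_for(camera, thing): "extent" ([centre column, centre row, width, height] in pixels, round what is visible of it).
- bot.outline_of(camera, thing): "region" (400x640 bool, what is visible of it) and "extent" ([centre column, centre row, width, height] in pixels, round what is visible of it).
The state is a dict: "clock": time; "joint_pos": joint angles; "joint_vel": joint speeds; "tau": joint torques, N m; "eef_pos": TCP position; "tool_rot": TCP orientation; "ft_force": force on the tool from outside, world axes, zero at the start; "ft_torque": the same for the moment, N m; "grip_width": finger opening in m; "grasp_force": force on a finger pad.
Only numpy, scipy, OpenCV 4.12 (cv2) and the standard library are available. Lean on these libraries where they do the work, as an engineer would, in place of code of your own. Each camera call takes 0.05 s, during which the arm holds its last target. There are 200 camera calls.

## Working session

There is one attempt and no reset: what is moved stays moved. The work goes in short steps, Python scripts to look and compute and a tool call to move; the robot and the scene stay as the last step left them, time stands still between calls to the robot, and variables do not carry over. Pictures are saved under pics/ and viewed, at most 10 in all, crops included, and the job is handed in when it is done.

Besides the shell and the picture viewer there is one more tool, called after ">>>" as name([rows], argument=value, ...), one row to a line, values as JSON. drive_tool: Moves the arm, as the interface text tells. Its arguments: {"type":"object","properties":{"rows":{"type":"array","items":{"type":"object","properties":{"dx":{"type":"number"},"dy":{"type":"number"},"dz":{"type":"number"},"wx":{"type":"number"},"wy":{"type":"number"},"wz":{"type":"number"},"hand":{"type":"number"}}}}},"required":["rows"]}

```bash
mkdir -p pics
cat > h.py <<'E'
import numpy as np, cv2
from workcell import bot
def cal(n):
    c=bot.get_calibration(n); f=200/np.tan(np.radians(c['vfov'])/2)
    return c,f,np.array(c['origin']),np.array(c['rotation']).reshape(3,3)
def pix2(n,uv,z):
    c,f,o,R=cal(n); u,v=uv
    d=np.array([(u-c['cx'])/f,(v-c['cy'])/f]); s=d.copy()
    for _ in range(30): s=d/(1+c['k1']*(s@s))
    r=R@np.array([s[0],-s[1],-1]); return o+r*(z-o[2])/r[2]
def proj(n,p):
    c,f,o,R=cal(n); q=R.T@(np.array(p)-o); s=np.array([q[0],-q[1]])/-q[2]
    s=s*(1+c['k1']*(s@s)); return s*f+[c['cx'],c['cy']]
E
python3 - <<'E'
from h import *
for n in ['scene','top']:
    im=bot.camera(n); cv2.imwrite(f'pics/{n}0.png',im[:,:,::-1])
    c,f,o,R=cal(n); print(n,c['k1'],f,o.round(3),R.round(3).tolist())
    for t in ['jar','rack','dabba','funnel','rackjar1','hoop1']:
        for d in bot.look_for(n,t)[:7]: print(t,round(d['score'],2),np.round(d['extent'],1))
o=bot.get_obs();print(o['eef_pos'],o['tool_rot'],o['clock'],o['grip_width'])
E
```

```text
Traceback (most recent call last):
  File "h.py", line 5, in cal
    return c,f,np.array(c['origin']),np.array(c['rotation']).reshape(3,3)
                                     ~~~~~~~~~~~~~~~~~~~~~~~~~~~~~~~^^^^^
ValueError: cannot reshape array of size 4 into shape (3,3)
```

View pics/scene0.png

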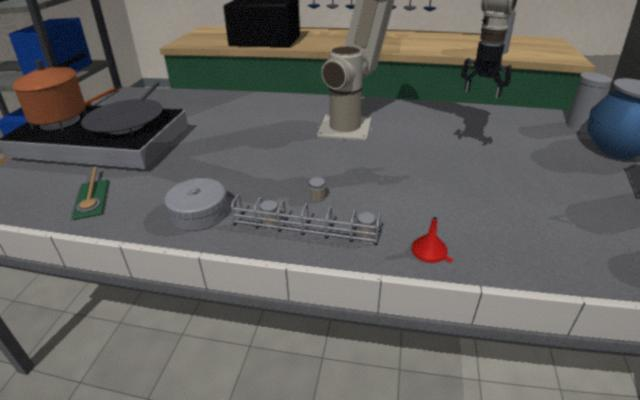

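The scene picture faces the robot: dabba at (197,203), rack from (235,210) to (380,230), loose jar at (317,189) and funnel at (432,245). So the dabba is on the robot's right, which is the hoop 7 end.

```bash
sed -i "s/np.array(c\['rotation'\]).reshape(3,3)/Rotation.from_quat(c['rotation']).as_matrix()/; 1a from scipy.spatial.transform import Rotation" h.py
python3 - <<'E'
from h import *
for n in ['scene','top']:
    im=bot.camera(n); cv2.imwrite(f'pics/{n}0.png',im[:,:,::-1])
    c,f,o,R=cal(n); print(n,c['k1'],f,o.round(3),R.round(3).tolist())
    for t in ['jar','rack','dabba','funnel','rackjar1','hoop1']:
        for d in bot.look_for(n,t)[:7]: print(t,round(d['score'],2),np.round(d['extent'],1),pix2(n,d['extent'][:2],0.06).round(3))
o=bot.get_obs();print(o['eef_pos'],o['tool_rot'],o['clock'],o['grip_width'])
E
```

```text
scene -0.09133088742913405 420.6513416166703 [1.519 0.202 0.729] [[-0.195, -0.564, 0.802], [0.981, -0.091, 0.174], [-0.025, 0.821, 0.571]]
jar 0.73 [315.8 188.6  19.   31.2] [ 0.532 -0.01   0.06 ]
rack 0.81 [307.6 222.2 149.3  51.6] [ 0.689 -0.001  0.06 ]
rack 0.73 [257.7 204.1   8.8   8.3] [ 0.633 -0.153  0.06 ]
dabba 0.55 [197.2 204.2  60.7  52.7] [ 0.661 -0.321  0.06 ]
funnel 0.58 [433.6 239.9  41.5  43.7] [0.708 0.316 0.06 ]
rackjar1 0.91 [271.4 215.5  16.6  27. ] [ 0.677 -0.101  0.06 ]
rackjar1 0.71 [364.4 225.5  18.7  27.8] [0.679 0.144 0.06 ]
hoop1 0.58 [257.2 212.9   3.9  26.9] [ 0.672 -0.142  0.06 ]
hoop1 0.56 [326.2 221.2   2.1  31.3] [0.677 0.046 0.06 ]
hoop1 0.51 [378.1 229.2   5.5  28.9] [0.688 0.18  0.06 ]
hoop1 0.51 [303.5 218.5   4.4  31.6] [ 0.676 -0.015  0.06 ]
top -0.0005671749440914765 390.5836910047754 [0.518 0.012 0.993] [[0.01, 0.994, -0.105], [-1.0, 0.009, -0.01], [-0.009, 0.106, 0.994]]
jar 0.81 [330.8 249.   22.3  20.2] [ 0.496 -0.012  0.06 ]
rack 0.56 [336.9 189.7 169.9  37.8] [ 0.638 -0.026  0.06 ]
dabba 0.74 [467.4 194.5  74.1  78. ] [ 0.629 -0.338  0.06 ]
funnel 0.83 [204.9 175.4  37.1  40. ] [0.67  0.294 0.06 ]
rackjar1 0.83 [267.5 187.   19.3  25.2] [0.643 0.142 0.06 ]
rackjar1 0.57 [377.3 194.1  20.8  19. ] [ 0.628 -0.123  0.06 ]
hoop1 0.67 [280.9 185.7   6.6  25.3] [0.646 0.11  0.06 ]
hoop1 0.59 [337.1 187.9   6.9  28.9] [ 0.642 -0.026  0.06 ]
hoop1 0.55 [252.8 184.7   8.9  26.7] [0.648 0.178 0.06 ]
hoop1 0.49 [416.5 192.6  12.6  27.1] [ 0.633 -0.217  0.06 ]
hoop1 0.39 [389.6 194.6   0.9  22.1] [ 0.627 -0.152  0.06 ]
hoop1 0.38 [309.1 192.7   4.   19.4] [0.63  0.041 0.06 ]
[0.19875798 0.45880652 0.24231836] [2.02983325e-01 9.79182194e-01 1.49190558e-05 4.58180680e-06] 0.75 0.08550267122521552
```

View pics/top0.png

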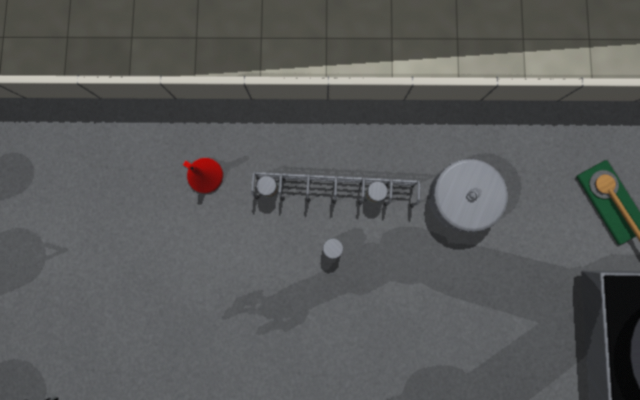

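The top picture shows the hoops at columns ~253 to 418, rows ~175-210, with the rack turned slightly. The loose jar's cap is at (333,248), the dabba is on the right and the funnel on the left. Next I fit the rack model to both pictures.

```bash
cat > fit.py <<'E'
from h import *
from scipy.optimize import minimize
def rackpts():
    P=[];t=np.linspace(0,1,60)[:,None]
    seg=lambda a,b:P.append(np.array(a)+(np.array(b)-np.array(a))*t)
    for z in(.056,.034,.012): seg([.03,-.198,z],[.03,.198,z])
    for k in range(-3,4):
        y=.066*k; seg([-.013,y,.07],[.021,y,.07]); seg([-.022,y,.062],[-.022,y,.005])
    return np.vstack(P)
P0=rackpts()
def world(q):
    c,s=np.cos(q[2]),np.sin(q[2]); return P0@np.array([[c,s,0],[-s,c,0],[0,0,1]])+[q[0],q[1],0]
def projN(n,P):
    c,f,o,R=cal(n); q=(P-o)@R; s=np.c_[q[:,0],-q[:,1]]/-q[:,2:]
    s=s*(1+c['k1']*(s**2).sum(1,keepdims=True)); return s*f+[c['cx'],c['cy']]
I={}
for n in['top','scene']:
    g=cv2.imread(f'pics/{n}0.png',0).astype(np.float32); I[n]=cv2.GaussianBlur(g,(0,0),.8)-cv2.GaussianBlur(g,(0,0),5)
def score(q,ns,sg=None):
    s=0
    for n in ns:
        uv=projN(n,world(q)).astype(np.float32)
        s-=cv2.remap(I[n],uv[:,:1],uv[:,1:],cv2.INTER_LINEAR).mean()/I[n].std()
    return s
for ns in(['top'],['scene'],['top','scene']):
    best=min(((score([x,y,w],ns),x,y,w) for x in np.arange(.61,.67,.003) for y in np.arange(-.045,.0,.003) for w in np.arange(-.12,.09,.02)))
    r=minimize(score,best[1:],args=(ns,),method='Nelder-Mead',options=dict(initial_simplex=np.array(best[1:])+np.vstack([np.zeros(3),np.diag([.003,.003,.01])])))
    print(ns,r.x.round(4),round(r.fun,3))
q=r.x; np.save('rack.npy',q)
for n,(x0,y0,w,h) in dict(top=(235,155,200,115),scene=(220,165,180,90)).items():
    im=cv2.imread(f'pics/{n}0.png'); c=cv2.resize(im[y0:y0+h,x0:x0+w],None,fx=4,fy=4,interpolation=cv2.INTER_CUBIC)
    if n=='top': d=c.copy()
    else: d=c.copy()
    for u,v in projN(n,world(q))[::3]: cv2.circle(d,(int((u-x0+.5)*4),int((v-y0+.5)*4)),0,(0,0,255),-1)
    cv2.imwrite(f'pics/ov_{n}.png',d)
for n in('top','scene'):
    bot.camera(n); m=bot.outline_of(n,'jar')[0]
    print(n,m['score'],m['extent'])
    ys,xs=np.nonzero(m['region'])
    if n=='top':
        (a,b),rr=cv2.minEnclosingCircle(np.c_[xs,ys].astype(np.float32)); print(a,b,rr,len(xs),pix2(n,(a,b),.062))
    # bottom midpoint
E
python3 fit.py; python3 -c "
import cv2,numpy as np
a=cv2.imread('pics/ov_top.png')[:, :720];b=cv2.imread('pics/ov_scene.png')
h=a.shape[0]+b.shape[0];c=np.zeros((h,720,3),np.uint8);c[:a.shape[0]]=a;c[a.shape[0]:,:b.shape[1]]=b[:,:720]
c=c[:,:];print(c.shape);s=min(1,600/h);cv2.imwrite('pics/ov.png',cv2.resize(c,None,fx=s,fy=s,interpolation=cv2.INTER_AREA))"
```

```text
Traceback (most recent call last):
  File "fit.py", line 26, in <module>
    best=min(((score([x,y,w],ns),x,y,w) for x in np.arange(.61,.67,.003) for y in np.arange(-.045,.0,.003) for w in np.arange(-.12,.09,.02)))
  File "fit.py", line 26, in <genexpr>
    best=min(((score([x,y,w],ns),x,y,w) for x in np.arange(.61,.67,.003) for y in np.arange(-.045,.0,.003) for w in np.arange(-.12,.09,.02)))
               ~~~~~^^^^^^^^^^^^
  File "fit.py", line 22, in score
    uv=projN(n,world(q)).astype(np.float32)
       ~~~~~^^^^^^^^^^^^
  File "fit.py", line 14, in projN
    c,f,o,R=cal(n); q=(P-o)@R; s=np.c_[q[:,0],-q[:,1]]/-q[:,2:]
            ~~~^^^
  File "h.py", line 5, in cal
    c=bot.get_calibration(n); f=200/np.tan(np.radians(c['vfov'])/2)
ValueError: time passes only in moves, steps and waits
[ WARN:0@0.016] global loadsave.cpp:275 findDecoder imread_('pics/ov_top.png'): can't open/read file: check file path/integrity
Traceback (most recent call last):
TypeError: 'NoneType' object is not subscriptable
```

Calibration calls are limited, so I'll cache them.

```bash
sed -i 's/^def cal/import functools\n@functools.cache\ndef cal/' h.py; python3 fit.py; ls pics
```

```text
['top'] [ 0.6561 -0.0217 -0.0425] -0.689
['scene'] [ 0.6618 -0.0223 -0.0421] -0.711
['top', 'scene'] [ 0.6594 -0.0222 -0.0559] -1.291
top 0.67 [329.9, 248.7, 24.0, 18.7]
332.78570556640625 248.35714721679688 9.806901931762695 299 [ 0.4977349  -0.01642642  0.062     ]
scene 0.75 [316.6, 190.2, 12.0, 27.7]
ov_scene.png
ov_top.png
scene0.png
top0.png
```

View pics/ov_top.png

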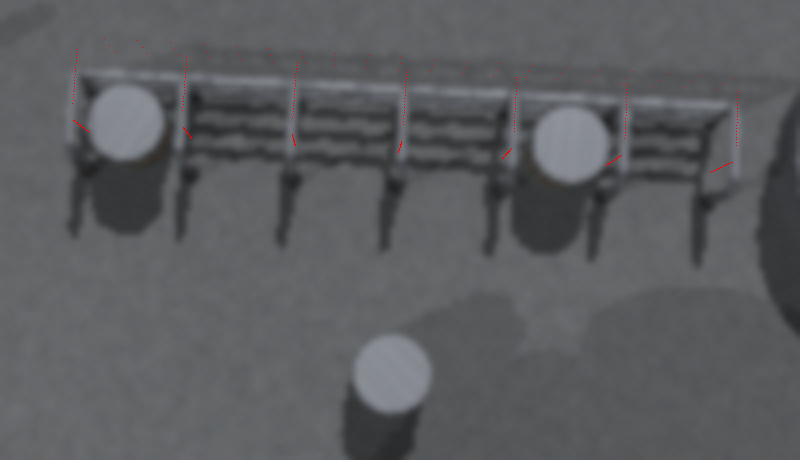

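View pics/ov_scene.png

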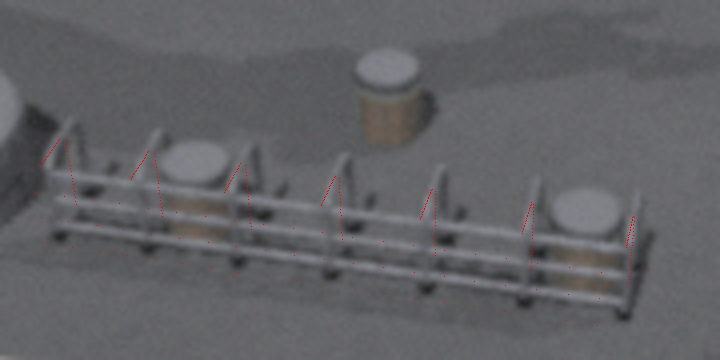

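The overlay shows that the fit locked onto the shadows. The rack's real rear rail runs through crop (75,72)-(738,105) in top and (50,175)-(635,247) in scene. I'll use those junction points and the jar caps directly.

```bash
cat > fit2.py <<'E'
from fit import *
from scipy.optimize import least_squares
T=lambda p:(np.array(p)/4+[235,155]-.4); S=lambda p:(np.array(p)/4+[220,165]-.4)
k=[.198-.066*i for i in range(7)]
obs=[]
for y,p in zip(k,[(75,72),(186,78),(296,82),(406,88),(516,93),(627,100),(738,105)]): obs.append(('top',[.030,y,.058],T(p)))
for y,p in zip(k,[(628,247),(528,235),(430,222),(332,210),(234,196),(142,184),(53,175)]): obs.append(('scene',[.031,y,.056],S(p)))
for y,p in zip(k,[(640,195),(537,182),(440,170),(344,158),(251,147),(160,134),(70,123)]): obs.append(('scene',[-.016,y,.072],S(p)))
def W(q,p):
    c,s=np.cos(q[2]),np.sin(q[2]); return np.array([q[0]+c*p[0]-s*p[1],q[1]+s*p[0]+c*p[1],p[2]])
def res(q,o): return np.concatenate([proj(n,W(q,p))-uv for n,p,uv in o])
for nm,o in dict(all=obs,top=obs[:7],sc=obs[7:]).items():
    r=least_squares(res,[.635,-.022,-.04],args=(o,)); print(nm,r.x.round(4),np.abs(r.fun).max().round(2))
    if nm=='all': q=r.x
    if nm=='all': print(r.fun.reshape(-1,2).round(1).tolist())
c,s=np.cos(q[2]),np.sin(q[2])
def rk(w): d=np.array(w[:2])-q[:2]; return np.array([c*d[0]+s*d[1],-s*d[0]+c*d[1]]).round(4)
for nm,n,p in [('rj1','top',T((126,122))),('rj2','top',T((571,145))),('jar','top',T((393,374))),('rj2','scene',S((195,161))),('rj1','scene',S((587,212))),('jar','scene',S((388,68)))]:
    w=pix2(n,p,.062); print(nm,n,w.round(4),'rack',rk(w))
np.save('rack.npy',q)
E
python3 fit2.py | tail -n +6
```

```text
scene 0.86 [316.0, 188.4, 12.7, 26.7]
all [ 0.6392 -0.0205 -0.044 ] 1.76
[[0.6, 0.2], [-0.1, 0.1], [-0.4, 0.5], [-0.7, 0.4], [-1.0, 0.5], [-1.4, 0.2], [-1.8, 0.4], [0.1, 1.6], [-0.6, 1.3], [-1.2, 1.3], [-1.3, 1.0], [-0.7, 1.4], [-0.9, 1.3], [-1.3, 0.6], [-0.3, -1.3], [0.4, -1.1], [0.1, -1.2], [0.1, -1.1], [-0.0, -1.2], [-0.1, -0.8], [0.3, -0.8]]
top [ 0.6399 -0.0223 -0.042 ] 1.25
sc [ 0.6384 -0.0196 -0.0423] 1.54
rj1 top [0.6473 0.145  0.062 ] rack [0.0009 0.1658]
rj2 top [ 0.6357 -0.1226  0.062 ] rack [ 0.001  -0.1021]
jar top [ 0.4983 -0.0166  0.062 ] rack [-0.1409 -0.0022]
rj2 scene [ 0.6345 -0.1222  0.062 ] rack [-0.0002 -0.1017]
rj1 scene [0.648  0.1463 0.062 ] rack [0.0014 0.1671]
jar scene [ 0.4986 -0.0147  0.062 ] rack [-0.1407 -0.0003]
```

>>> drive_tool([
  {"dx": -13.4,"dy": -9.0,"dz": 1.0,"wz": -4.2,"hand": 0},
  {"dx": -13.4,"dy": -9.0,"dz": 1.0,"wz": -4.2,"hand": 0},
  {"dx": -13.4,"dy": -9.0,"dz": 1.0,"wz": -4.2,"hand": 0},
  {"dx": -13.4,"dy": -9.0,"dz": 1.0,"wz": -4.2,"hand": 0},
  {"dx": -13.4,"dy": -9.0,"dz": 1.0,"wz": -4.2,"hand": 0},
  {"dx": -13.4,"dy": -9.0,"dz": 1.0,"wz": -4.2,"hand": 0},
  {"dx": -13.4,"dy": -9.0,"dz": 1.0,"wz": -4.2,"hand": 0},
  {"dx": -13.4,"dy": -9.0,"dz": 1.0,"wz": -4.2,"hand": 0},
  {"dx": -13.4,"dy": -9.0,"dz": 1.0,"wz": -4.2,"hand": 0},
  {"dx": -13.4,"dy": -9.0,"dz": 1.0,"wz": -4.2,"hand": 0},
  {"dx": -13.4,"dy": -9.0,"dz": 1.0,"wz": -4.2,"hand": 0},
  {"dx": -13.4,"dy": -9.0,"dz": 1.0,"wz": -4.2,"hand": 0},
  {"dx": -13.4,"dy": -9.0,"dz": 1.0,"wz": -4.2,"hand": 0},
  {"dx": -13.4,"dy": -9.0,"dz": 1.0,"wz": -4.2,"hand": 0},
  {"dx": -13.4,"dy": -9.0,"dz": 1.0,"wz": -4.2,"hand": 0},
  {"dx": -13.4,"dy": -9.0,"dz": 1.0,"wz": -4.2,"hand": 0},
  {"dx": -13.4,"dy": -9.0,"dz": 1.0,"wz": -4.2,"hand": 0},
  {"dx": -13.4,"dy": -9.0,"dz": 1.0,"wz": -4.2,"hand": 0},
  {"dx": -13.4,"dy": -9.0,"dz": 1.0,"wz": -4.2,"hand": 0},
  {"dx": -13.4,"dy": -9.0,"dz": 1.0,"wz": -4.2,"hand": 0},
])

```text
invalid input at $.rows[0]: expected keys dx, dy, dz, wx, wy, wz, hand
```

>>> drive_tool([
  {"dx": -13.4,"dy": -9.0,"dz": 1.0,"wx": 0,"wy": 0,"wz": -4.2,"hand": 0},
  {"dx": -13.4,"dy": -9.0,"dz": 1.0,"wx": 0,"wy": 0,"wz": -4.2,"hand": 0},
  {"dx": -13.4,"dy": -9.0,"dz": 1.0,"wx": 0,"wy": 0,"wz": -4.2,"hand": 0},
  {"dx": -13.4,"dy": -9.0,"dz": 1.0,"wx": 0,"wy": 0,"wz": -4.2,"hand": 0},
  {"dx": -13.4,"dy": -9.0,"dz": 1.0,"wx": 0,"wy": 0,"wz": -4.2,"hand": 0},
  {"dx": -13.4,"dy": -9.0,"dz": 1.0,"wx": 0,"wy": 0,"wz": -4.2,"hand": 0},
  {"dx": -13.4,"dy": -9.0,"dz": 1.0,"wx": 0,"wy": 0,"wz": -4.2,"hand": 0},
  {"dx": -13.4,"dy": -9.0,"dz": 1.0,"wx": 0,"wy": 0,"wz": -4.2,"hand": 0},
  {"dx": -13.4,"dy": -9.0,"dz": 1.0,"wx": 0,"wy": 0,"wz": -4.2,"hand": 0},
  {"dx": -13.4,"dy": -9.0,"dz": 1.0,"wx": 0,"wy": 0,"wz": -4.2,"hand": 0},
  {"dx": -13.4,"dy": -9.0,"dz": 1.0,"wx": 0,"wy": 0,"wz": -4.2,"hand": 0},
  {"dx": -13.4,"dy": -9.0,"dz": 1.0,"wx": 0,"wy": 0,"wz": -4.2,"hand": 0},
  {"dx": -13.4,"dy": -9.0,"dz": 1.0,"wx": 0,"wy": 0,"wz": -4.2,"hand": 0},
  {"dx": -13.4,"dy": -9.0,"dz": 1.0,"wx": 0,"wy": 0,"wz": -4.2,"hand": 0},
  {"dx": -13.4,"dy": -9.0,"dz": 1.0,"wx": 0,"wy": 0,"wz": -4.2,"hand": 0},
  {"dx": -13.4,"dy": -9.0,"dz": 1.0,"wx": 0,"wy": 0,"wz": -4.2,"hand": 0},
  {"dx": -13.4,"dy": -9.0,"dz": 1.0,"wx": 0,"wy": 0,"wz": -4.2,"hand": 0},
  {"dx": -13.4,"dy": -9.0,"dz": 1.0,"wx": 0,"wy": 0,"wz": -4.2,"hand": 0},
  {"dx": -13.4,"dy": -9.0,"dz": 1.0,"wx": 0,"wy": 0,"wz": -4.2,"hand": 0},
  {"dx": -13.4,"dy": -9.0,"dz": 1.0,"wx": 0,"wy": 0,"wz": -4.2,"hand": 0},
])

```text
clock: 3.15
eef_pos: [0.6342, -0.2192, 0.1926]
tool_rot: [0.021, 1.0, 0.0, -0.0]
ft_force: [-0.1, 0.6, -0.2]
grip_width: -0.0001
grasp_force: 0.0
```

>>> drive_tool([
  {"dx": 0,"dy": 0,"dz": 1.0,"wx": 0,"wy": 0,"wz": 0,"hand": 0},
  {"dx": 0,"dy": 0,"dz": 1.8,"wx": 0,"wy": 0,"wz": 0,"hand": 0},
  {"dx": 0,"dy": 0,"dz": 2.04,"wx": 0,"wy": 0,"wz": 0,"hand": 0},
  {"dx": 0,"dy": 0,"dz": 2.1,"wx": 0,"wy": 0,"wz": 0,"hand": 0},
  {"dx": 0,"dy": 0,"dz": 2.14,"wx": 0,"wy": 0,"wz": 0,"hand": 0},
  {"dx": 0,"dy": 0,"dz": 2.17,"wx": 0,"wy": 0,"wz": 0,"hand": 0},
  {"dx": 0,"dy": 0,"dz": 2.19,"wx": 0,"wy": 0,"wz": 0,"hand": 0},
  {"dx": 0,"dy": 0,"dz": 2.19,"wx": 0,"wy": 0,"wz": 0,"hand": 0},
])

```text
clock: 3.95
eef_pos: [0.6354, -0.2207, 0.0842]
tool_rot: [0.021, 1.0, -0.0, 0.001]
ft_force: [-0.6, 0.2, 0.0]
grip_width: -0.0004
grasp_force: 0.0
```

>>> drive_tool([
  {"dx": 0,"dy": 0,"dz": 0.01,"wx": 0,"wy": 0,"wz": 0,"hand": 0},
  {"dx": 0,"dy": 0,"dz": 0.03,"wx": 0,"wy": 0,"wz": 0,"hand": 0},
  {"dx": 0,"dy": 0,"dz": 0.03,"wx": 0,"wy": 0,"wz": 0,"hand": 0},
])

```text
clock: 4.25
eef_pos: [0.6355, -0.2207, 0.0839]
tool_rot: [0.021, 1.0, -0.0, 0.001]
ft_force: [-2.6, 0.7, 8.9]
grip_width: -0.0001
grasp_force: 4.3
```

>>> drive_tool([
  {"dx": 0,"dy": 0,"dz": -0.3,"wx": 0,"wy": 0,"wz": 0,"hand": 0},
  {"dx": 0,"dy": 0.7,"dz": -0.3,"wx": 0,"wy": 0,"wz": 0,"hand": 0},
  {"dx": 0,"dy": 1.32,"dz": -0.3,"wx": 0,"wy": 0,"wz": 0,"hand": 0},
  {"dx": 0,"dy": 1.32,"dz": -0.2,"wx": 0,"wy": 0,"wz": 0,"hand": 0},
  {"dx": 0,"dy": 1.32,"dz": -0.1,"wx": 0,"wy": 0,"wz": 0,"hand": 0},
  {"dx": 0,"dy": 1.32,"dz": -0.05,"wx": 0,"wy": 0,"wz": 0,"hand": 0},
  {"dx": 0,"dy": 1.32,"dz": -0.02,"wx": 0,"wy": 0,"wz": 0,"hand": 0},
  {"dx": 0,"dy": 1.32,"dz": 0.0,"wx": 0,"wy": 0,"wz": 0,"hand": 0},
  {"dx": 0,"dy": 1.32,"dz": 0.01,"wx": 0,"wy": 0,"wz": 0,"hand": 0},
  {"dx": 0,"dy": 1.32,"dz": 0.01,"wx": 0,"wy": 0,"wz": 0,"hand": 0},
])

```text
clock: 5.25
eef_pos: [0.6373, -0.1549, 0.0838]
tool_rot: [0.022, 1.0, 0.001, 0.001]
ft_force: [-4.8, 4.4, 15.1]
grip_width: 0.0002
grasp_force: 7.3
```

>>> drive_tool([
  {"dx": 0,"dy": 0,"dz": -0.3,"wx": 0,"wy": 0,"wz": 0,"hand": 0},
  {"dx": 0,"dy": 0.7,"dz": -0.3,"wx": 0,"wy": 0,"wz": 0,"hand": 0},
  {"dx": 0,"dy": 1.32,"dz": -0.3,"wx": 0,"wy": 0,"wz": 0,"hand": 0},
  {"dx": 0,"dy": 1.32,"dz": -0.2,"wx": 0,"wy": 0,"wz": 0,"hand": 0},
  {"dx": 0,"dy": 1.32,"dz": -0.1,"wx": 0,"wy": 0,"wz": 0,"hand": 0},
  {"dx": 0,"dy": 1.32,"dz": -0.05,"wx": 0,"wy": 0,"wz": 0,"hand": 0},
  {"dx": 0,"dy": 1.32,"dz": -0.02,"wx": 0,"wy": 0,"wz": 0,"hand": 0},
  {"dx": 0,"dy": 1.32,"dz": 0.0,"wx": 0,"wy": 0,"wz": 0,"hand": 0},
  {"dx": 0,"dy": 1.32,"dz": 0.0,"wx": 0,"wy": 0,"wz": 0,"hand": 0},
])

```text
clock: 6.15
eef_pos: [0.6402, -0.0896, 0.0838]
tool_rot: [0.022, 1.0, 0.001, 0.001]
ft_force: [-5.7, 3.3, 14.9]
grip_width: -0.0002
grasp_force: 7.8
```

>>> drive_tool([
  {"dx": 0,"dy": 0,"dz": -0.3,"wx": 0,"wy": 0,"wz": 0,"hand": 0},
  {"dx": 0,"dy": 0.7,"dz": -0.3,"wx": 0,"wy": 0,"wz": 0,"hand": 0},
  {"dx": 0,"dy": 1.32,"dz": -0.3,"wx": 0,"wy": 0,"wz": 0,"hand": 0},
  {"dx": 0,"dy": 1.32,"dz": -0.2,"wx": 0,"wy": 0,"wz": 0,"hand": 0},
  {"dx": 0,"dy": 1.32,"dz": -0.1,"wx": 0,"wy": 0,"wz": 0,"hand": 0},
  {"dx": 0,"dy": 1.32,"dz": -0.05,"wx": 0,"wy": 0,"wz": 0,"hand": 0},
  {"dx": 0,"dy": 1.32,"dz": -0.02,"wx": 0,"wy": 0,"wz": 0,"hand": 0},
  {"dx": 0,"dy": 1.32,"dz": 0.0,"wx": 0,"wy": 0,"wz": 0,"hand": 0},
  {"dx": 0,"dy": 1.32,"dz": 0.0,"wx": 0,"wy": 0,"wz": 0,"hand": 0},
])

```text
clock: 7.05
eef_pos: [0.6429, -0.0239, 0.0837]
tool_rot: [0.022, 1.0, 0.001, 0.001]
ft_force: [-6.3, 2.6, 16.0]
grip_width: -0.0001
grasp_force: 8.0
```

>>> drive_tool([
  {"dx": 0,"dy": 0,"dz": -0.8,"wx": 0,"wy": 0,"wz": 0,"hand": 0},
  {"dx": 1.0,"dy": 0.03,"dz": -0.8,"wx": 0,"wy": 0,"wz": 0,"hand": 85},
  {"dx": 2.0,"dy": 0.03,"dz": -0.8,"wx": 0,"wy": 0,"wz": 0,"hand": 85},
  {"dx": 2.9,"dy": 0.03,"dz": -0.8,"wx": 0,"wy": 0,"wz": 0,"hand": 85},
  {"dx": 2.9,"dy": 0.03,"dz": -0.8,"wx": 0,"wy": 0,"wz": 0,"hand": 85},
  {"dx": 2.9,"dy": 0.03,"dz": -0.8,"wx": 0,"wy": 0,"wz": 0,"hand": 85},
  {"dx": 2.9,"dy": 0.03,"dz": -0.8,"wx": 0,"wy": 0,"wz": 0,"hand": 85},
  {"dx": 2.9,"dy": 0.03,"dz": -0.8,"wx": 0,"wy": 0,"wz": 0,"hand": 85},
  {"dx": 2.9,"dy": 0.03,"dz": -0.8,"wx": 0,"wy": 0,"wz": 0,"hand": 85},
])

```text
clock: 7.95
eef_pos: [0.4997, -0.0153, 0.1209]
tool_rot: [0.021, 1.0, -0.0, 0.001]
ft_force: [0.0, 0.6, -0.3]
grip_width: 0.0848
grasp_force: 0.0
```

Run:
```python
from h import *
im=bot.camera('scene'); cv2.imwrite('pics/s1.png',cv2.resize(im[100:260,200:440],None,fx=3,fy=3)[:,:,::-1])
o=bot.get_obs();print(o['eef_pos'],o['tool_rot'],o['clock'],o['grip_width'])
```

```text
[ 0.4993573  -0.01522434  0.12074518] [ 2.12758272e-02  9.99773600e-01 -5.43201416e-05  2.90446107e-04] 8.0 0.08513956873492222
```

View pics/s1.png

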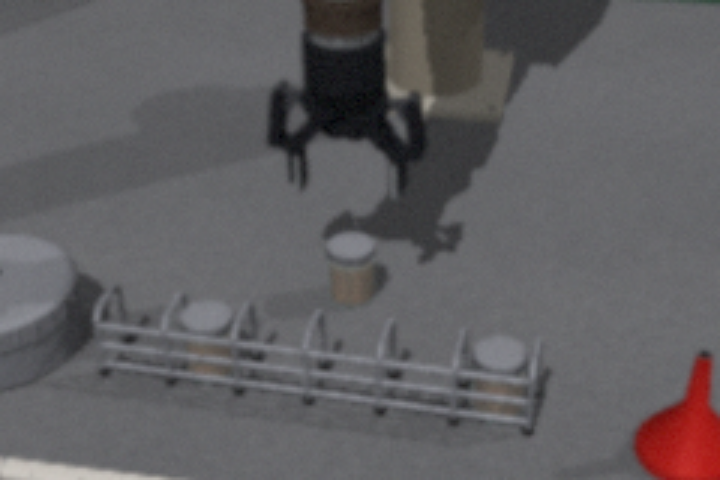

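The picture shows the open fingers at (298,185) and (397,190), either side of the cap at (350,247), so they are well centred over the jar. I'll lower around it and slide it sideways.

>>> drive_tool([
  {"dx": 0,"dy": 0,"dz": 0.5,"wx": 0,"wy": 0,"wz": 0,"hand": 85},
  {"dx": 0,"dy": 0,"dz": 1.0,"wx": 0,"wy": 0,"wz": 0,"hand": 85},
  {"dx": 0,"dy": 0,"dz": 1.4,"wx": 0,"wy": 0,"wz": 0,"hand": 85},
  {"dx": 0,"dy": 0,"dz": 1.72,"wx": 0,"wy": 0,"wz": 0,"hand": 85},
  {"dx": 0,"dy": 0,"dz": 1.72,"wx": 0,"wy": 0,"wz": 0,"hand": 70},
  {"dx": 0,"dy": 0,"dz": 1.72,"wx": 0,"wy": 0,"wz": 0,"hand": 60},
  {"dx": 0,"dy": 0,"dz": 1.72,"wx": 0,"wy": 0,"wz": 0,"hand": 56},
  {"dx": 0,"dy": 0,"dz": 1.72,"wx": 0,"wy": 0,"wz": 0,"hand": 54},
  {"dx": 0,"dy": 0,"dz": 1.72,"wx": 0,"wy": 0,"wz": 0,"hand": 54},
  {"dx": 0,"dy": 0,"dz": 1.72,"wx": 0,"wy": 0,"wz": 0,"hand": 54},
])

```text
clock: 9.0
eef_pos: [0.4986, -0.015, 0.0354]
tool_rot: [0.021, 1.0, -0.0, 0.001]
ft_force: [0.3, 0.1, 0.9]
grip_width: 0.054
grasp_force: 0.0
```

>>> drive_tool([
  {"dx": 0,"dy": -0.03,"dz": 0,"wx": 0,"wy": 0,"wz": 0,"hand": 54},
  {"dx": 0,"dy": -0.06,"dz": 0,"wx": 0,"wy": 0,"wz": 0,"hand": 54},
  {"dx": 0,"dy": -0.1,"dz": 0,"wx": 0,"wy": 0,"wz": 0,"hand": 54},
  {"dx": 0,"dy": -0.15,"dz": 0,"wx": 0,"wy": 0,"wz": 0,"hand": 54},
  {"dx": 0,"dy": -0.2,"dz": 0,"wx": 0,"wy": 0,"wz": 0,"hand": 54},
  {"dx": 0,"dy": -0.25,"dz": 0,"wx": 0,"wy": 0,"wz": 0,"hand": 54},
  {"dx": 0,"dy": -0.3,"dz": 0,"wx": 0,"wy": 0,"wz": 0,"hand": 54},
  {"dx": 0,"dy": -0.35,"dz": 0,"wx": 0,"wy": 0,"wz": 0,"hand": 54},
  {"dx": 0,"dy": -0.4,"dz": 0,"wx": 0,"wy": 0,"wz": 0,"hand": 54},
  {"dx": 0,"dy": -0.45,"dz": 0,"wx": 0,"wy": 0,"wz": 0,"hand": 54},
  {"dx": 0,"dy": -0.5,"dz": 0,"wx": 0,"wy": 0,"wz": 0,"hand": 54},
  {"dx": 0,"dy": -0.55,"dz": 0,"wx": 0,"wy": 0,"wz": 0,"hand": 54},
  {"dx": 0,"dy": -0.6,"dz": 0,"wx": 0,"wy": 0,"wz": 0,"hand": 54},
  {"dx": 0,"dy": -0.64,"dz": 0,"wx": 0,"wy": 0,"wz": 0,"hand": 54},
  {"dx": 0,"dy": -0.68,"dz": 0,"wx": 0,"wy": 0,"wz": 0,"hand": 54},
  {"dx": 0,"dy": -0.71,"dz": 0,"wx": 0,"wy": 0,"wz": 0,"hand": 54},
  {"dx": 0,"dy": -0.73,"dz": 0,"wx": 0,"wy": 0,"wz": 0,"hand": 54},
  {"dx": 0,"dy": -0.73,"dz": 0,"wx": 0,"wy": 0,"wz": 0,"hand": 54},
])

```text
clock: 10.8
eef_pos: [0.4966, -0.0517, 0.0347]
tool_rot: [0.021, 1.0, -0.0, -0.0]
ft_force: [0.3, 1.1, 0.2]
grip_width: 0.0542
grasp_force: 0.7
```

>>> drive_tool([
  {"dx": 0,"dy": 0.06,"dz": 0,"wx": 0,"wy": 0,"wz": 0,"hand": 80},
  {"dx": 0,"dy": 0.06,"dz": 0,"wx": 0,"wy": 0,"wz": 0,"hand": 80},
  {"dx": 0,"dy": 0.06,"dz": 0,"wx": 0,"wy": 0,"wz": 0,"hand": 80},
  {"dx": 0,"dy": 0.06,"dz": 0,"wx": 0,"wy": 0,"wz": 0,"hand": 80},
  {"dx": 0,"dy": 0.06,"dz": -0.6,"wx": 0,"wy": 0,"wz": 0,"hand": 80},
  {"dx": 0,"dy": 0.06,"dz": -1.2,"wx": 0,"wy": 0,"wz": 0,"hand": 80},
  {"dx": 0,"dy": 0.06,"dz": -1.2,"wx": 0,"wy": 0,"wz": 0,"hand": 80},
  {"dx": 0.6,"dy": 0.06,"dz": -1.2,"wx": 0,"wy": 0,"wz": 0,"hand": 15},
  {"dx": 1.2,"dy": 0.06,"dz": -1.2,"wx": 0,"wy": 0,"wz": 0,"hand": 15},
  {"dx": 1.2,"dy": 0.06,"dz": -1.2,"wx": 0,"wy": 0,"wz": 0,"hand": 15},
  {"dx": 1.2,"dy": 0.06,"dz": -1.2,"wx": 0,"wy": 0,"wz": 0,"hand": 15},
  {"dx": 1.2,"dy": 0.06,"dz": -1.2,"wx": 0,"wy": 0,"wz": 0,"hand": 15},
  {"dx": 1.2,"dy": 0.06,"dz": -0.6,"wx": 0,"wy": 0,"wz": 0,"hand": 15},
  {"dx": 1.2,"dy": 0.06,"dz": -0.1,"wx": 0,"wy": 0,"wz": 0,"hand": 15},
  {"dx": 1.2,"dy": 0.06,"dz": -0.1,"wx": 0,"wy": 0,"wz": 0,"hand": 15},
])

```text
clock: 12.3
eef_pos: [0.4352, -0.0457, 0.0372]
tool_rot: [0.021, 1.0, 0.0, -0.003]
ft_force: [-0.7, 0.2, 0.2]
grip_width: 0.0151
grasp_force: 0.0
```

Run:
```python
from h import *
im=bot.camera('scene'); cv2.imwrite('pics/s2.png',cv2.resize(im[100:260,200:440],None,fx=3,fy=3)[:,:,::-1])
q=np.array([.6392,-.0215,-.042]);c,s=np.cos(q[2]),np.sin(q[2])
rk=lambda w:(np.array([[c,s],[-s,c]])@(np.array(w[:2])-q[:2])).round(4)
d=bot.outline_of('scene','jar')[0]; ys,xs=np.nonzero(d['region']); print(d['score'],d['extent'])
e=d['extent']; 
o=bot.get_obs();print(o['eef_pos'],rk(o['eef_pos']),o['clock'],o['grip_width'])
```

```text
0.86 [304.1, 188.0, 17.8, 25.0]
[ 0.43732376 -0.04596596  0.0397195 ] [-0.2007 -0.0329] 12.4 0.015451839294260025
```

View pics/s2.png

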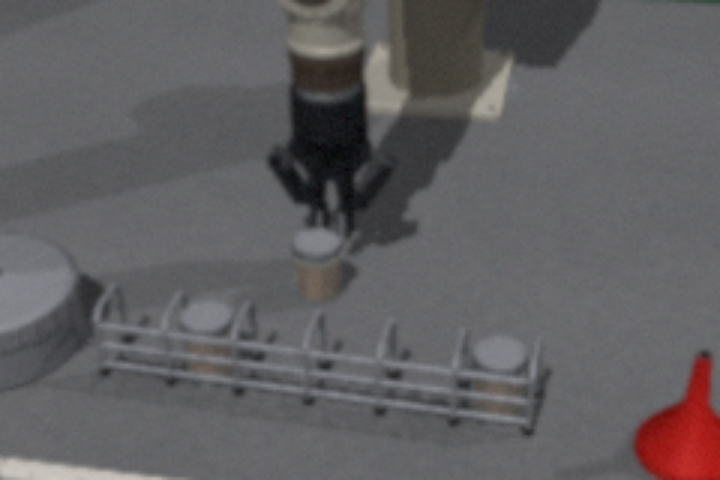

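The fingers are now centred behind the jar, whose cap is at (317,243). The finger knuckles at (285,170) and (375,180) are wide, so I'll tilt the tool back 20° to keep them off the hoops, then push.

>>> drive_tool([
  {"dx": 0,"dy": 0,"dz": 0.05,"wx": 0,"wy": -1.4,"wz": 0,"hand": 15},
  {"dx": 0,"dy": 0,"dz": 0.05,"wx": 0,"wy": -2.8,"wz": 0,"hand": 15},
  {"dx": -0.1,"dy": 0,"dz": 0.05,"wx": 0,"wy": -4,"wz": 0,"hand": 15},
  {"dx": -0.3,"dy": 0,"dz": 0.05,"wx": 0,"wy": -4,"wz": 0,"hand": 15},
  {"dx": -0.4,"dy": 0,"dz": 0.05,"wx": 0,"wy": -4,"wz": 0,"hand": 15},
  {"dx": -0.46,"dy": 0,"dz": 0.05,"wx": 0,"wy": -4,"wz": 0,"hand": 15},
  {"dx": -0.52,"dy": 0,"dz": 0.05,"wx": 0,"wy": -4,"wz": 0,"hand": 15},
  {"dx": -0.6,"dy": 0,"dz": 0.05,"wx": 0,"wy": -4,"wz": 0,"hand": 15},
  {"dx": -0.7,"dy": 0,"dz": 0.05,"wx": 0,"wy": -4,"wz": 0,"hand": 15},
  {"dx": -0.8,"dy": 0,"dz": 0.05,"wx": 0,"wy": -4,"wz": 0,"hand": 15},
  {"dx": -0.9,"dy": 0,"dz": 0.05,"wx": 0,"wy": -4,"wz": 0,"hand": 15},
  {"dx": -1.0,"dy": 0,"dz": 0.05,"wx": 0,"wy": -4,"wz": 0,"hand": 15},
  {"dx": -1.1,"dy": 0,"dz": 0.05,"wx": 0,"wy": -4,"wz": 0,"hand": 15},
  {"dx": -1.2,"dy": 0,"dz": 0.05,"wx": 0,"wy": -4,"wz": 0,"hand": 15},
  {"dx": -1.3,"dy": 0,"dz": 0.05,"wx": 0,"wy": -4,"wz": 0,"hand": 15},
  {"dx": -1.4,"dy": 0,"dz": 0.05,"wx": 0,"wy": -4,"wz": 0,"hand": 15},
  {"dx": -1.5,"dy": 0,"dz": 0.05,"wx": 0,"wy": -4,"wz": 0,"hand": 15},
  {"dx": -1.58,"dy": 0,"dz": 0.05,"wx": 0,"wy": -4,"wz": 0,"hand": 15},
  {"dx": -1.62,"dy": 0,"dz": 0.05,"wx": 0,"wy": -4,"wz": 0,"hand": 15},
  {"dx": -1.62,"dy": 0,"dz": 0.05,"wx": 0,"wy": -4,"wz": 0,"hand": 15},
])

```text
clock: 14.4
eef_pos: [0.5183, -0.0494, 0.0374]
tool_rot: [0.021, 0.985, -0.004, 0.174]
ft_force: [0.1, 0.2, -0.2]
grip_width: 0.015
grasp_force: 0.2
```

Run:
```python
from h import *
im=bot.camera('scene'); cv2.imwrite('pics/s3.png',cv2.resize(im[130:250,220:400],None,fx=4,fy=4,interpolation=cv2.INTER_CUBIC)[:,:,::-1])
q=np.array([.6392,-.0215,-.042]);c,s=np.cos(q[2]),np.sin(q[2])
rk=lambda w:(np.array([[c,s],[-s,c]])@(np.array(w[:2])-q[:2])).round(4)
o=bot.get_obs();print(o['eef_pos'],rk(o['eef_pos']),o['clock'],o['tool_rot'],o['ft_force'])
```

```text
[ 0.51816353 -0.04937709  0.03738181] [-0.1198 -0.0329] 14.45 [ 0.02080071  0.98454076 -0.00367455  0.17387733] [ 0.33773133  0.22904102 -0.1475283 ]
```

View pics/s3.png

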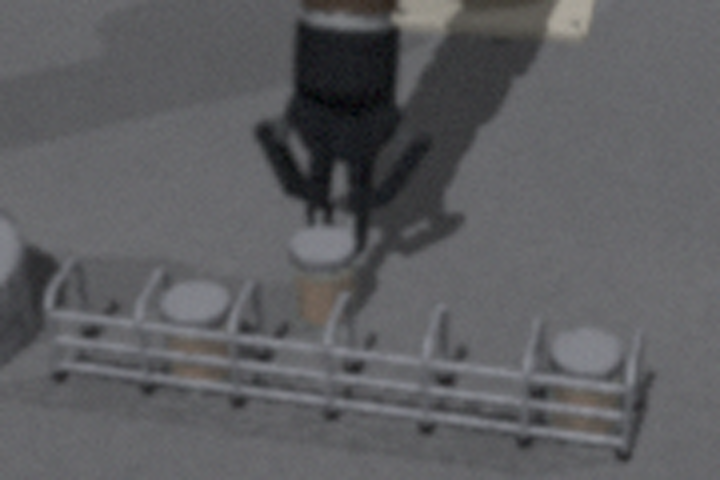

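The jar's cap is at crop (324,246), upright against the fingers and heading for the third gap. I'll check its lateral offset by numbers.

```bash
cat >> h.py <<'E'
Q=np.array([.6392,-.0215,-.042]);C_,S_=np.cos(Q[2]),np.sin(Q[2])
rk=lambda w:(np.array([[C_,S_],[-S_,C_]])@(np.array(w[:2])-Q[:2])).round(4)
E
python3 - <<'E'
from h import *
print(rk(pix2('scene',(300.6,191.1),.062)))
E
```

```text
[-0.083  -0.0321]
```

>>> drive_tool([
  {"dx": -0.094,"dy": 0,"dz": 0.034,"wx": 0,"wy": 0,"wz": 0,"hand": 15},
  {"dx": -0.188,"dy": 0,"dz": 0.068,"wx": 0,"wy": 0,"wz": 0,"hand": 15},
  {"dx": -0.282,"dy": 0,"dz": 0.103,"wx": 0,"wy": 0,"wz": 0,"hand": 15},
  {"dx": -0.376,"dy": 0,"dz": 0.137,"wx": 0,"wy": 0,"wz": 0,"hand": 15},
  {"dx": -0.47,"dy": 0,"dz": 0.171,"wx": 0,"wy": 0,"wz": 0,"hand": 15},
  {"dx": -0.564,"dy": 0,"dz": 0.205,"wx": 0,"wy": 0,"wz": 0,"hand": 15},
  {"dx": -0.658,"dy": 0,"dz": 0.239,"wx": 0,"wy": 0,"wz": 0,"hand": 15},
  {"dx": -0.752,"dy": 0,"dz": 0.274,"wx": 0,"wy": 0,"wz": 0,"hand": 15},
  {"dx": -0.846,"dy": 0,"dz": 0.308,"wx": 0,"wy": 0,"wz": 0,"hand": 15},
  {"dx": -0.94,"dy": 0,"dz": 0.342,"wx": 0,"wy": 0,"wz": 0,"hand": 15},
  {"dx": -1.034,"dy": 0,"dz": 0.376,"wx": 0,"wy": 0,"wz": 0,"hand": 15},
  {"dx": -1.128,"dy": 0,"dz": 0.41,"wx": 0,"wy": 0,"wz": 0,"hand": 15},
  {"dx": -1.222,"dy": 0,"dz": 0.445,"wx": 0,"wy": 0,"wz": 0,"hand": 15},
  {"dx": -1.316,"dy": 0,"dz": 0.479,"wx": 0,"wy": 0,"wz": 0,"hand": 15},
  {"dx": -1.41,"dy": 0,"dz": 0.513,"wx": 0,"wy": 0,"wz": 0,"hand": 15},
  {"dx": -1.46,"dy": 0,"dz": 0.531,"wx": 0,"wy": 0,"wz": 0,"hand": 15},
  {"dx": -1.5,"dy": 0,"dz": 0.546,"wx": 0,"wy": 0,"wz": 0,"hand": 15},
  {"dx": -1.53,"dy": 0,"dz": 0.557,"wx": 0,"wy": 0,"wz": 0,"hand": 15},
  {"dx": -1.53,"dy": 0,"dz": 0.557,"wx": 0,"wy": 0,"wz": 0,"hand": 15},
])

```text
clock: 16.35
eef_pos: [0.5993, -0.0528, 0.0373]
tool_rot: [0.021, 0.985, -0.004, 0.174]
ft_force: [-0.8, 1.1, -1.2]
grip_width: 0.015
grasp_force: 0.3
```

>>> drive_tool([
  {"dx": -0.02,"dy": 0,"dz": 0.007,"wx": 0,"wy": 0,"wz": 0,"hand": 15},
  {"dx": -0.04,"dy": 0,"dz": 0.015,"wx": 0,"wy": 0,"wz": 0,"hand": 15},
  {"dx": -0.06,"dy": 0,"dz": 0.022,"wx": 0,"wy": 0,"wz": 0,"hand": 15},
  {"dx": -0.08,"dy": 0,"dz": 0.029,"wx": 0,"wy": 0,"wz": 0,"hand": 15},
  {"dx": -0.08,"dy": 0,"dz": 0.029,"wx": 0,"wy": 0,"wz": 0,"hand": 15},
])

```text
clock: 16.85
eef_pos: [0.6036, -0.053, 0.0374]
tool_rot: [0.021, 0.985, -0.004, 0.174]
ft_force: [-0.5, -0.1, 0.2]
grip_width: 0.015
grasp_force: 0.4
```

Run:
```python
from h import *
im=bot.camera('scene'); cv2.imwrite('pics/s4.png',cv2.resize(im[130:250,220:400],None,fx=4,fy=4,interpolation=cv2.INTER_CUBIC)[:,:,::-1])
o=bot.get_obs();print(o['eef_pos'],rk(o['eef_pos']),o['clock'],o['ft_force'])
```

```text
[ 0.60349932 -0.05297517  0.03734071] [-0.0343 -0.0329] 16.9 [-0.04729059  0.75600051  1.41211873]
```

View pics/s4.png

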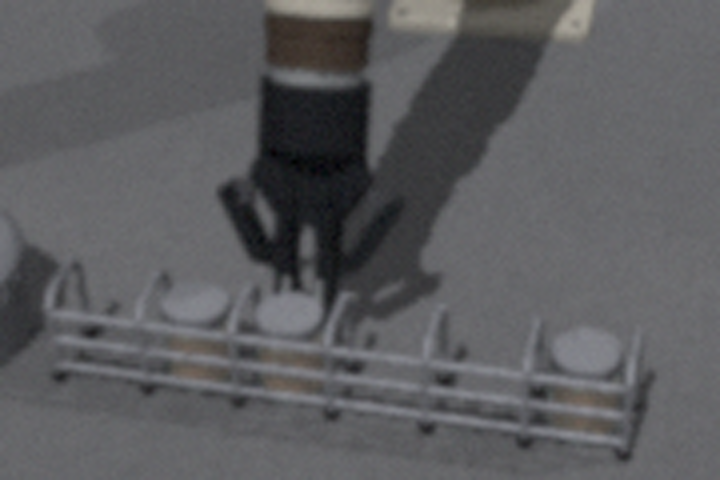

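The jar, its cap at crop (290,314), stands in the third gap, level with its neighbours. The force shows no rail contact yet, so I'll creep on until it does.

>>> drive_tool([
  {"dx": -0.02,"dy": 0,"dz": 0.007,"wx": 0,"wy": 0,"wz": 0,"hand": 15},
  {"dx": -0.04,"dy": 0,"dz": 0.015,"wx": 0,"wy": 0,"wz": 0,"hand": 15},
  {"dx": -0.04,"dy": 0,"dz": 0.015,"wx": 0,"wy": 0,"wz": 0,"hand": 15},
])

```text
clock: 17.2
eef_pos: [0.6053, -0.0531, 0.0371]
tool_rot: [0.021, 0.985, -0.004, 0.173]
ft_force: [-1.4, 1.1, 0.8]
grip_width: 0.0147
grasp_force: 0.9
```

>>> drive_tool([
  {"dx": -0.02,"dy": 0,"dz": 0.007,"wx": 0,"wy": 0,"wz": 0,"hand": 15},
  {"dx": -0.04,"dy": 0,"dz": 0.015,"wx": 0,"wy": 0,"wz": 0,"hand": 15},
  {"dx": -0.04,"dy": 0,"dz": 0.015,"wx": 0,"wy": 0,"wz": 0,"hand": 15},
])

```text
clock: 17.5
eef_pos: [0.6059, -0.0531, 0.0367]
tool_rot: [0.021, 0.985, -0.004, 0.172]
ft_force: [-7.0, 0.3, 3.7]
grip_width: 0.015
grasp_force: 3.6
```

Force rises to 7 N and the motion stalls, so the jar is home. Backing straight out, then up.

>>> drive_tool([
  {"dx": 0.05,"dy": 0,"dz": -0.018,"wx": 0,"wy": 0,"wz": 0,"hand": 15},
  {"dx": 0.2,"dy": 0,"dz": -0.073,"wx": 0,"wy": 0,"wz": 0,"hand": 15},
  {"dx": 0.6,"dy": 0,"dz": -0.22,"wx": 0,"wy": 0,"wz": 0,"hand": 15},
  {"dx": 1.2,"dy": 0,"dz": -0.44,"wx": 0,"wy": 0,"wz": 0,"hand": 15},
  {"dx": 2.0,"dy": 0,"dz": -0.73,"wx": 0,"wy": 0,"wz": 0,"hand": 15},
  {"dx": 2.8,"dy": 0,"dz": -1.02,"wx": 0,"wy": 0,"wz": 0,"hand": 15},
  {"dx": 3.0,"dy": 0,"dz": -2.0,"wx": 0,"wy": 0,"wz": 0,"hand": 15},
  {"dx": 3.0,"dy": 0,"dz": -2.0,"wx": 0,"wy": 0,"wz": 0,"hand": 15},
  {"dx": 3.0,"dy": 0,"dz": -2.0,"wx": 0,"wy": 0,"wz": 0,"hand": 15},
])

```text
clock: 18.4
eef_pos: [0.4343, -0.046, 0.0824]
tool_rot: [0.021, 0.984, -0.004, 0.177]
ft_force: [-0.5, -0.5, -0.4]
grip_width: 0.0152
grasp_force: 0.0
```

Run:
```python
from h import *
im=bot.camera('top'); cv2.imwrite('pics/t5.png',cv2.resize(im[155:270,235:435],None,fx=4,fy=4,interpolation=cv2.INTER_CUBIC)[:,:,::-1])
for d in bot.look_for('top','jar'): print(round(d['score'],2),d['extent'],rk(pix2('top',d['extent'][:2],.062)))
bot.camera('scene')
for d in bot.look_for('scene','jar'): e=d['extent'];print(round(d['score'],2),e,rk(pix2('scene',(e[0],e[1]-e[3]/2+8),.062)))
o=bot.get_obs();print(o['eef_pos'],o['clock'],o['ft_force'])
```

```text
0.58 [348.1, 190.2, 23.6, 20.7] [-0.0012 -0.031 ]
0.44 [416.4, 195.4, 10.1, 28.9] [-0.0055 -0.1948]
0.68 [292.0, 216.6, 18.6, 25.9] [ 0.0162 -0.0286]
[ 0.43288422 -0.04570986  0.07901443] 18.6 [ 0.60955478 -0.1762006   0.22516737]
```

View pics/t5.png

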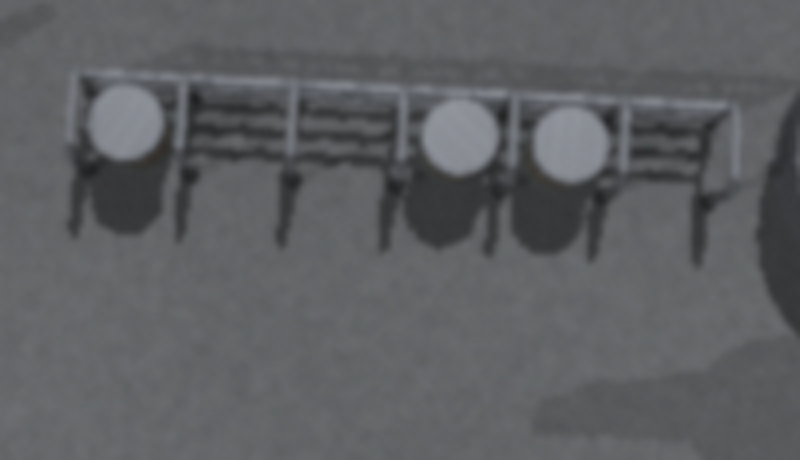

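The jar's cap at crop (460,137) sits midway between hoops 4 and 5 (columns 403 and 514) and against the rear rail. The neighbouring jars haven't moved, and the arm is clear.

```bash
python3 -c "
from workcell import bot
print(bot.job_done())"
```

```text
the job is handed in; nothing more can be done
None
```

I touched the first four hoops in turn from the dabba's end, then pushed the jar upright into the third gap, back against the rear rails, and handed the job in at about 19 s; no verdict came back.

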